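# Gauge a bar against the flip stop

## Robot

A 6-joint arm with a two-finger parallel gripper is mounted at the origin on the work surface. World frame = base frame: x ahead of the robot, y to its left, z up, the work surface at z = 0. Lengths are in m, angles in rad, forces in N, time in s.
With the tool pointing down it reaches from about 0.325 to 0.85 m from the base axis. Payload 4.4 kg.
Tool frame: the origin (TCP) lies midway between the tips of the shut fingers; the grasp point (between the pads) lies 19 mm behind it (r.grasp_offset is the distance from the TCP to the grasp point, in m); z points along the fingers, y is the line along which they close (so a half turn about z gives the same grasp; the last joint's range is limited). The gripper opens to 94 mm and grips with 3 to 60 N. Pads are 16 mm wide; open, the fingers measure 119 mm over their backs; the gripper's body (75 mm by 177 mm) begins 78 mm behind the grasp point.
Start: joints at [1.058, 0.207, 1.542, -0, 1.393, -0.15], TCP at [0.204, 0.538, 0.205] pointing down, gripper open.
Joint ranges: [-2.73, 2.73], [-0.86, 2.22], [0.23, 2.46], [-1.11, 4.25], [0.08, 2.63], [-2.82, 2.82]. Speed limits (rad/s): [2.79, 2.79, 3.14, 3.14, 3.14, 3.14].

## Interface

Orientations are given as a 3x3 rotation matrix whose columns are the frame's x, y, z axes.
In Python, from workcell import r, optics, boxes_of, regions_of gives the robot as it stands.
- The arm moves only by the tool drive_tool, never from a script. Its argument "moves" is a list of rows, each a list of 4 numbers: the shift along the tool's x, y, z in mm, then the turn about the tool's z in rad. In form: [[tx, ty, tz, turn], ...]. A call has 1 to 20 rows; each row shifts and turns the commanded pose from where the row before left it, along the tool's axes as they then stand; what a row does not reach is not made up. A row lasts 1/10 s, in which the tool goes at most 50 mm and 8.59 degrees, less where a joint would pass 70% of its speed; a pose out of reach is approached as far as the arm can. A call with a gripper value outside its range is refused whole. "hand" is the opening, from 0 (shut) to 1 (fully open), set as the call begins (left out, the last holds). The fingers move at their own pace and stop on an object; "force" is the grip in N (left out, the last holds). Time passes only in rows, so rows that do not move let the fingers close. It gives the time, the measured TCP pose, the force, the opening and the grip force at its end, in the units of the state.
- r.observe(): the state, without advancing time (a new reading comes with each control period).
- optics.camera(name): name is "scene" or "top" or "wrist"; returns a dict with "pixels" (384x512x3 uint8, red, green, blue), "fx", "fy", "cx", "cy" (pixels), "k1" (the pictures are not rectified: a ray, as slopes to the right and down, at radius r is drawn at 1 + k1 r^2 times it, then the intrinsics apply), "rvec" (rotation vector, rad) and "tvec" (3), from world to camera coordinates, as OpenCV has them. Camera axes: x right, y down, z forward; pixel columns grow to the right and rows downward; lengths in m; the calibration is good to about 2 mm. A picture is of the moment at which its call begins. There is no depth.
- r.close_job(): hands the job in; it is judged then, once.
Trained networks look in a picture, given as the dict that the camera call returned (one of the last four; its "shot" number tells which), for a name from the list of things; names that differ only in an ending like _2 or _b are one class to them, and where a whole thing is asked for, a point or a joint stands for the part that bears it (a point fixed in the world has none). Each returns a list of dicts, best first, with "score" (0 to 1); they miss things now and then, are a little off and sometimes report something else, mostly with a low value. They report only what shows in the picture. A call takes as long as a camera call. They do not tell look-alikes from the thing itself.
- boxes_of(target, picture): "uv" ([column, row] in pixels, amid what is visible of it).
- regions_of(target, picture): "region" (384x512 bool, what is visible of it) and "uv" ([column, row] in pixels, amid what is visible of it).
The state is a dict: "clock": time; "joint_pos": joint angles; "joint_velocities": joint speeds; "joint_efforts": joint torques, N m; "position": TCP position; "tcp_rot": TCP orientation; "wrist_force": force on the tool from outside, world axes, zero at the start; "wrist_torque": the same for the moment, N m; "grip_width": finger opening in m; "grasp_force": force on a finger pad.
Only numpy, scipy, OpenCV 4.12 (cv2) and the standard library are available. Lean on these libraries where they do the work, as an engineer would, in place of code of your own. Each camera call takes 0.05 s, during which the arm holds its last target. There are 200 camera calls.

## Task

Gauge the aluminium bar for sawing: swing the saw jig's flip stop down until it is fully home, then gently slide the bar flush along the fence and end-on against the stop's screw head, and hold it there for a second with a steady gauging pressure of about 7 newtons on the stop (4 to 10; over 20 makes its clamp slip). Then let go and swing the stop right back up out of the way, leaving the bar where it was gauged. Slide the bar rather than lifting it, do not force it against the fence, and leave the clutter undisturbed.

Things in the scene. Friction and masses are not known exactly. Their poses are not given: they have to be found in the camera images.
- jig: Plywood board of a sawing jig, fixed to the table: 160 x 420 x 18 mm, long side along its y. Origin on the table, 5 mm to +x of the board's middle. The saw slot lies at y = 0.
- fence: Wooden fence on the board, fixed, along the jig's y (axes parallel), 22 mm thick, 20 mm high, 420 mm long, with a 3 mm saw slot. Origin on its working face (towards the robot, -x), at the slot, at the board's top. Pressing the bar on it with over 25 N counts as failure.
- stop: Aluminium carriage of the flip stop, clamped on the fence; axes parallel to the jig's. Origin: x = 0 fence's working face (+x into the fence), y = 0 the lowered leaf's flat side (+y along the fence towards the bar), z = 0 board top. It fills x 0 to 44, y -26 to 10 mm, up to z 50 mm, behind the fence face. Its clamp slips (failure) if the bar presses with over 20 N.
- hinge (a point): Hinge point of the leaf, on its mid-width: at x 13, y -8, z 42 mm from the stop's origin. The hinge axis is parallel to the fence (the stop's y).
- leaf (a joint): Angle (rad) of the 16 mm wide steel leaf: 0 = fully down (hard stop), growing as it swings up and back, away from the robot, to 1.95 (hard stop). Starts up, 1.55 to 1.93. Stiff hinge (2 N at the knob): stays where left. Down, it hangs before the fence, x -34 to -4, z 3 to 49 mm in the stop's frame; a 16 mm screw head at x -19, z 22 sticks out of its +y side by 3 to 8 mm, set anew each time.
- knob (a point): Centre of the leaf's black barrel knob, 18 mm across, 20 mm long, axis parallel to the hinge, y = -8 mm in the stop's frame. At leaf angle a it lies from the hinge, in the stop's frame, x = -46 cos a + 38 sin a, z = 38 cos a + 46 sin a mm. Pinch it from above on its flat ends (jaws closing along the fence); it turns between the pads.
- bar: Loose aluminium bar (box section) 40 (x) x 130 (y) x 50 (z) mm, 0.32 to 0.5 kg, flat on the board, askew by up to 0.13 rad; origin mid-underside. Its -y end faces the stop, +x side the fence. Gauged, its origin is at x -20, y 68 to 73 (by the screw), z 0 mm in the stop's frame, axes parallel. It rises 30 mm above the fence: jaws can take its 40 mm width with the tips above the fence.
- offcut: Bystander: small pine offcut 35 x 45 x 22 mm lying on the board's +y end; origin at its underside.
- pencil: Bystander: flat carpenter's pencil 12 x 150 x 8 mm on the board's front edge; origin at its underside.
- tape: Bystander: roll of clear tape, 96 mm across, 24 mm high, lying on the table past the jig's -y end.
- tape2: Bystander: roll of paper tape, 84 mm across, 19 mm high, lying on the table behind the fence.
- pot: Bystander: grey pot with pencils, 76 mm across, 85 mm high, pencils to 155 mm, on the table past the jig's +y end.
- glue: Bystander: white glue bottle, 56 mm across, 130 mm high, on the table behind the jig's -y end.
- saw: Bystander: back saw lying on the table to the robot's right; origin at its underside near the handle.
Things that resemble listed ones, but are neither listed nor needed, are in the scene too. Leave any orange or turquoise look-alike of the bar alone.

How it is judged:
By the outcome, as a careful person would: the job done as asked, in the order asked, and still so for the second after the job is handed in, with the robot touching nothing.
It also fails if it takes over 72 s, if anything falls off the work surface, if the arm or the gripper's body presses on something with over 40 N, if the wrist force passes 120 N, or if a joint passes its speed limit or range.

## Working session

There is one attempt and no reset: what is moved stays moved. The work goes in short steps, Python scripts to look and compute and a tool call to move; the robot and the scene stay as the last step left them, time stands still between calls to the robot, and variables do not carry over. Pictures are saved under pics/ and viewed, at most 12 in all, crops included, and the job is handed in when it is done.

Besides the shell and the picture viewer there is one more tool, called by a JSON object that holds its "name" and its "arguments", one argument or row to a line. drive_tool: Moves the arm, as the interface text tells. Its arguments: {"type":"object","properties":{"moves":{"type":"array"},"hand":{"type":"number"},"force":{"type":"number"}},"required":["moves"]}

```bash
mkdir -p pics; cat > h.py <<'E'
import numpy as np,cv2
from workcell import r,optics,boxes_of,regions_of
def K(c): return np.array([[c['fx'],0,c['cx']],[0,c['fy'],c['cy']],[0,0,1.]]),np.array([c['k1'],0,0,0,0.])
def proj(c,P):
    k,d=K(c); return cv2.projectPoints(np.array(P,float).reshape(-1,1,3),np.array(c['rvec'],float),np.array(c['tvec'],float),k,d)[0].reshape(-1,2)
def onz(c,uv,z):
    k,d=K(c); uv=np.array(uv,float).reshape(-1,1,2)
    n=cv2.undistortPoints(uv,k,d).reshape(-1,2)
    R=cv2.Rodrigues(np.array(c['rvec'],float))[0]; o=-R.T@np.array(c['tvec'],float).ravel()
    D=np.c_[n,np.ones(len(n))]@R
    return o+D*((z-o[2])/D[:,2])[:,None]
def save(c,n,box=None,s=1):
    im=c['pixels'][...,::-1]
    if box: im=im[box[1]:box[3],box[0]:box[2]]
    cv2.imwrite('pics/'+n,cv2.resize(im,None,fx=s,fy=s,interpolation=cv2.INTER_CUBIC))
E
python3 - <<'E'
from h import *
cs={n:optics.camera(n) for n in('top','scene')}
for n,c in cs.items():
    save(c,n+'0.png',s=1.5)
    for t in('jig','fence','stop','leaf','knob','bar','hinge'):
        print(n,t,[(np.round(b['uv']).tolist(),round(b['score'],2)) for b in boxes_of(t,c)[:4]])
    np.savez(n+'.npz',**{k:np.array(c[k]) for k in c})
print(r.observe())
E
```

```text
top jig [([239.0, 221.0], 0.62)]
top fence [([216.0, 193.0], 0.67), ([286.0, 134.0], 0.58)]
top stop [([314.0, 194.0], 0.63), ([250.0, 183.0], 0.59)]
top leaf [([250.0, 180.0], 0.66), ([406.0, 186.0], 0.41), ([319.0, 201.0], 0.22)]
top knob [([251.0, 181.0], 0.55)]
top bar [([240.0, 117.0], 0.87), ([118.0, 162.0], 0.75), ([140.0, 294.0], 0.75), ([209.0, 211.0], 0.67)]
top hinge [([249.0, 183.0], 0.54)]
scene jig [([251.0, 203.0], 0.85)]
scene fence [([289.0, 200.0], 0.94), ([268.0, 195.0], 0.31), ([294.0, 188.0], 0.2)]
scene stop [([271.0, 203.0], 0.88)]
scene leaf []
scene knob [([266.0, 196.0], 0.75), ([289.0, 200.0], 0.6)]
scene bar [([311.0, 252.0], 0.9), ([309.0, 157.0], 0.75), ([347.0, 172.0], 0.74), ([293.0, 190.0], 0.68)]
scene hinge [([272.0, 201.0], 0.71), ([289.0, 201.0], 0.45)]
{'clock': 0.8, 'joint_pos': array([ 1.05751197e+00,  2.06569658e-01,  1.54148304e+00,  1.45364048e-06,
        1.39348262e+00, -1.50531462e-01]), 'joint_velocities': array([-0.00055495, -0.00158203,  0.00087454,  0.00080933, -0.00042595,
       -0.00011212]), 'joint_efforts': array([ 6.05811601e-04, -3.70824695e+01, -2.81747943e+01,  6.99933548e-02,
        2.71725148e-02,  1.19481598e-05]), 'position': array([0.20407475, 0.53758736, 0.20547198]), 'tcp_rot': array([[-9.34923412e-01,  3.54849564e-01,  2.69055085e-05],
       [ 3.54849565e-01,  9.34923411e-01,  5.06459080e-05],
       [-7.18291143e-06,  5.68974532e-05, -9.99999998e-01]]), 'wrist_force': array([ 0.45894711, -0.36503117,  0.45832272]), 'wrist_torque': array([ 0.00733421, -0.00469414,  0.01176185]), 'grasp_force': 0.0, 'grip_width': 0.09421799212717266}
```

View pics/top0.png

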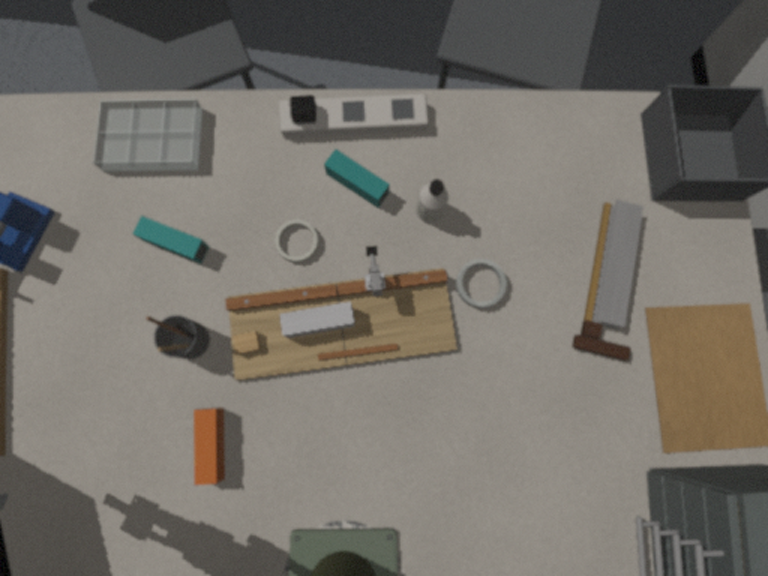

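View pics/scene0.png

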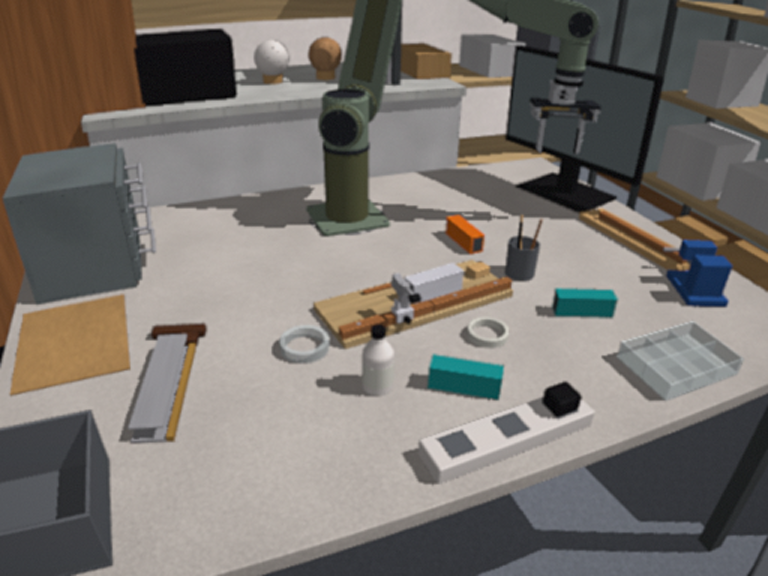

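The top view shows the silver bar on the board at (211,212), the stop with its raised leaf at (250,183) and the fence running from (152,202) to (298,182). Bar candidates: teal (238,118), teal (113,159), orange (139,297), silver (211,212). Only the silver one is plain aluminium and lies on the jig. Next: rough positions, then a close view from the wrist camera.

```bash
python3 - <<'E'
from h import *
c={k:v for k,v in np.load('top.npz').items()}
pts={'boardTL':(152,207),'fenceR':(298,183),'boardBR':(305,233),'boardBL':(159,253)}
for k,p in pts.items(): print(k,onz(c,p,.018).round(3))
print('bar',onz(c,[(187,213),(234,203),(235,214),(188,223)],.068).round(3).tolist())
print('stop',onz(c,(249,188),.068).round(3),'knob',onz(c,(248,167),.11).round(3))
w=optics.camera('wrist'); o=r.observe()
R=cv2.Rodrigues(np.array(w['rvec'],float))[0]; C=-R.T@np.array(w['tvec']).ravel()
print('cam in tool',(o['tcp_rot'].T@(C-o['position'])).round(3),(o['tcp_rot'].T@R.T).round(3).tolist(),w['fx'])
E
```

```text
boardTL [[0.493 0.219 0.018]]
fenceR [[ 0.56  -0.202  0.018]]
boardBR [[ 0.414 -0.217  0.018]]
boardBL [[0.363 0.194 0.018]]
bar [[0.468, 0.109, 0.068], [0.494, -0.018, 0.068], [0.464, -0.021, 0.068], [0.441, 0.106, 0.068]]
stop [[ 0.535 -0.059  0.068]] knob [[ 0.584 -0.057  0.11 ]]
cam in tool [ 0.077 -0.001 -0.18 ] [[-0.0, -0.966, -0.26], [1.0, -0.0, -0.0], [0.0, -0.26, 0.966]] 288.7736332333906
```

{"name": "drive_tool", "arguments": {
  "moves": [
    [-15, -15, -1, 0],
    [-30, -29, -1, 0],
    [-30, -29, -1, 0],
    [-30, -29, -1, 0],
    [-30, -29, -1, 0],
    [-30, -29, -1, 0],
    [-30, -29, -1, 0],
    [-30, -29, -1, 0],
    [-30, -29, -1, 0],
    [-30, -29, -1, 0],
    [-30, -29, -1, 0],
    [-30, -29, -1, 0],
    [-30, -29, -1, 0],
    [-30, -29, -1, 0],
    [-12, -14, -1, 0],
    [0, 0, 0, -0.12],
    [0, 0, 0, -0.12],
    [0, 0, 0, -0.12],
    [0, 0, 0, -0.12],
    [0, 0, 0, 0]
  ]
}}

```text
clock: 2.85
position: [0.4499, 0.0099, 0.2205]
tcp_rot: [[-0.993, -0.117, 0.0], [-0.117, 0.993, -0.0], [-0.0, -0.0, -1.0]]
wrist_force: [0.0, 0.6, -0.6]
grip_width: 0.0938
grasp_force: 0.0
```

```bash
python3 - <<'E'
from h import *
w=optics.camera('wrist'); save(w,'w1.png',s=1.56)
np.savez('w1.npz',**{k:np.array(w[k]) for k in w})
m={}
for t in('bar','knob','stop','fence','jig','leaf','hinge'):
    g=regions_of(t,w)[:3]
    print(t,[(np.round(b['uv']).tolist(),round(b['score'],2),int(b['region'].sum())) for b in g])
    if g: m[t]=g[0]['region']
np.savez('m1.npz',**m)
E
```

```text
bar [([469.0, 45.0], 0.87, 5593), ([281.0, 201.0], 0.71, 4285), ([187.0, 262.0], 0.7, 1062)]
knob [([184.0, 262.0], 0.97, 945)]
stop [([185.0, 255.0], 0.73, 1300)]
fence [([257.0, 233.0], 0.83, 4420)]
jig [([219.0, 166.0], 0.87, 23450)]
leaf [([185.0, 263.0], 0.77, 973), ([378.0, 179.0], 0.47, 1118)]
hinge [([188.0, 256.0], 0.62, 1247), ([227.0, 144.0], 0.57, 1021)]
```

View pics/w1.png

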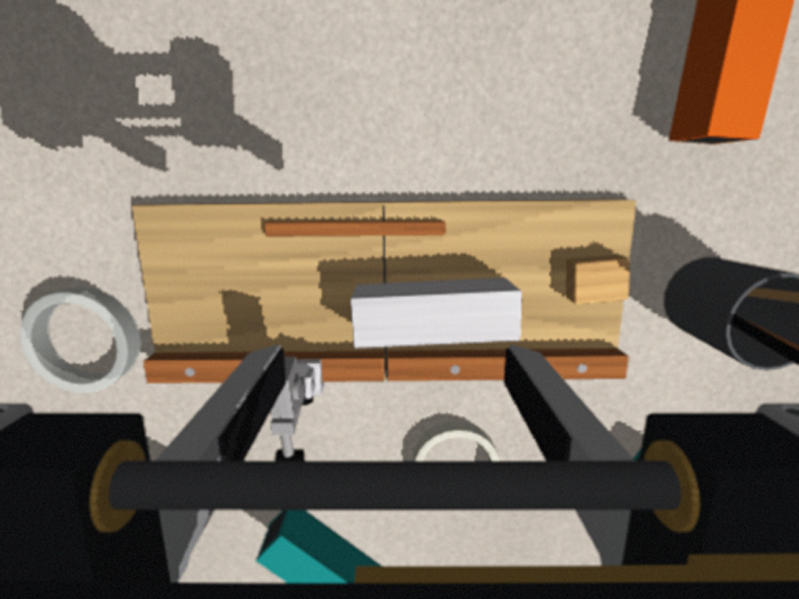

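The close view, looking upside down (image right = +y, image down = +x), shows the silver bar top at about (279,203) px. The stop with its knob is at (187,290), the fence at about (247,235), and the slot at x = 246 px. I'll enlarge it to confirm the bar and read edges.

```bash
python3 - <<'E'
from h import *
w=dict(np.load('w1.npz')); save(w,'w1c.png',(80,110,410,310),2.4)
E
```

```text
(no output)
```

View pics/w1c.png

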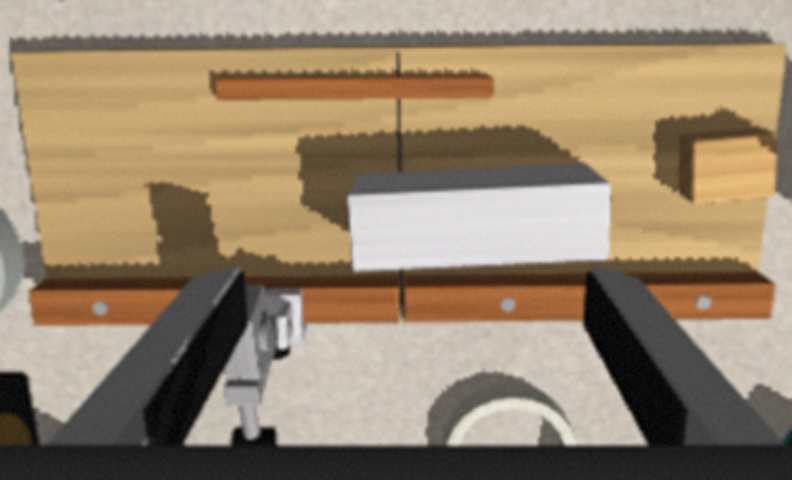

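```bash
python3 - <<'E'
from h import *
from scipy.optimize import least_squares
w=dict(np.load('w1.npz'))
f=lambda L:np.array(L,float)/2.4+[80,110]-0.3
fr=onz(w,f([(12,50),(786,43)]),.018); print('board front',fr.round(4).tolist(),np.linalg.norm(fr[0]-fr[1]))
fe=onz(w,f([(32,289),(772,281)]),.038); print('fence face',fe.round(4).tolist(),np.linalg.norm(fe[0]-fe[1]))
fb=onz(w,f([(33,323),(772,318)]),.038); print('fence back',fb.round(4).tolist())
th=lambda a,b:np.arctan2(-(b-a)[0],(b-a)[1])
print('th',th(*fr),th(*fe),th(*fb))
sl=onz(w,f([(402,287),(402,320)]),.038);print('slot',sl.round(4).tolist())
b=onz(w,f([(349,195),(607,182),(609,258),(353,270)]),.068);print('bar',b.round(4).tolist(),b.mean(0).round(4),th(b[0],b[1]),th(b[3],b[2]))
t=th(*fe);ex=np.array([np.cos(t),np.sin(t)]);ey=np.array([-np.sin(t),np.cos(t)]);F=fe.mean(0)[:2]
J=lambda P:[((p[:2]-F)@ex*1000,(p[:2]-F)@ey*1000) for p in P]
print('in fence frame: bar',np.round(J(b),1).tolist(),'slot',np.round(J(sl),1).tolist(),'front',np.round(J(fr),1).tolist(),'back',np.round(J(fb),1).tolist())
print('stop+y corner',np.round(J(onz(w,f([(302,290),(302,345)]),.068)),1).tolist())
# knob: line search over leaf angle: px of knob centre vs. model, unknown ys and a
kn=f([(254,436)])[0]
for ys in np.arange(-.075,-.05,.005):
  for a in (1.55,1.7,1.93):
    x=13+(-46*np.cos(a)+38*np.sin(a));z=18+42+38*np.cos(a)+46*np.sin(a)
    P=np.r_[F+ex*x/1e3+ey*(ys-.008),z/1e3]
    print(round(ys,3),a,((proj(w,P)[0]-[80,110]+.3)*2.4).round(0),end=' ')
E
```

```text
board front [[0.415, -0.2143, 0.018], [0.3627, 0.2009, 0.018]] 0.4184558179447454
fence face [[0.5442, -0.1963, 0.038], [0.4911, 0.2156, 0.038]] 0.41530202258444654
fence back [[0.5652, -0.1963, 0.038], [0.5131, 0.2212, 0.038]]
th 0.12518511776610358 0.1282129834688532 0.12403768201585048
slot [[0.5187, 0.0102, 0.038], [0.5386, 0.0125, 0.038]]
bar [[0.4612, -0.0221, 0.068], [0.4399, 0.1037, 0.068], [0.4788, 0.1121, 0.068], [0.5003, -0.0164, 0.068]] [0.47   0.0443 0.068 ] 0.16846244106761574 0.16614031723973266
in fence frame: bar [[-60.1, -24.3], [-65.2, 103.2], [-25.5, 106.6], [-20.6, -23.7]] slot [[1.1, 0.4], [21.1, 0.1]] front [[-130.5, -209.0], [-129.2, 209.5]] back [[20.7, -210.3], [22.5, 210.4]]
stop+y corner [[-9.9, -50.3], [21.1, -52.0]]
-0.075 1.55 [229. 437.] -0.075 1.7 [233. 441.] -0.075 1.93 [240. 442.] -0.07 1.55 [239. 437.] -0.07 1.7 [243. 441.] -0.07 1.93 [249. 442.] -0.065 1.55 [249. 437.] -0.065 1.7 [253. 441.] -0.065 1.93 [259. 442.] -0.06 1.55 [260. 436.] -0.06 1.7 [263. 441.] -0.06 1.93 [269. 442.] -0.055 1.55 [270. 436.] -0.055 1.7 [273. 441.] -0.055 1.93 [279. 442.]
```

{"name": "drive_tool", "arguments": {
  "moves": [
    [-27, -28, -15, -0.009],
    [-27, -28, -15, 0],
    [0, 0, 0, 0],
    [0, 0, 0, 0]
  ]
}}

```text
clock: 3.65
position: [0.5105, -0.0393, 0.2504]
tcp_rot: [[-0.992, -0.125, -0.0], [-0.125, 0.992, 0.0], [0.0, 0.0, -1.0]]
wrist_force: [0.0, 0.2, 0.2]
grip_width: 0.0941
grasp_force: 0.0
```

```bash
python3 - <<'E'
from h import *
w=optics.camera('wrist')
np.savez('w2.npz',**{k:np.array(w[k]) for k in w})
g=regions_of('knob',w)
print([(np.round(b['uv'],1).tolist(),round(b['score'],2)) for b in g])
u,v=np.round(g[0]['uv']).astype(int);print(u,v)
x0=max(0,min(u-65,512-130));y0=max(0,min(v-70,384-100));print(x0,y0)
save(w,'w2c.png',(x0,y0,x0+130,y0+100),6)
print(r.observe()['position'])
E
```

```text
[([233.0, 207.3], 0.98), ([168.1, 283.4], 0.26)]
233 207
168 137
[ 0.50918277 -0.03841174  0.2496551 ]
```

View pics/w2c.png

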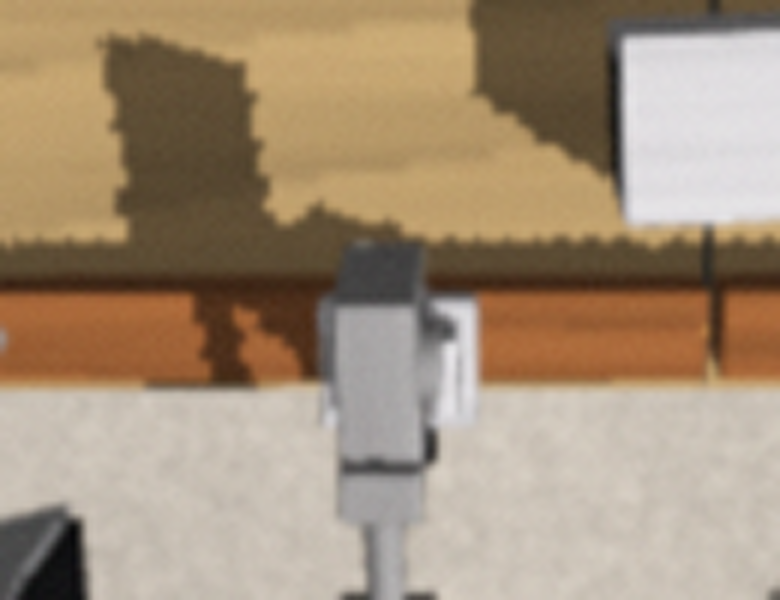

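The view shows the carriage top with corners about (320,293), (478,293), (478,428) in the crop. The leaf runs down to the knob at (390,600), cut off by the crop. I'll compute the stop's y and find the knob numerically.

```bash
python3 - <<'E'
from h import *
w=dict(np.load('w2.npz'))
g=w['pixels'].astype(int).sum(2)//3
print(g[230:262,218:248:2])
f=lambda L:np.array(L,float)/6+[168,137]-.4
t=.126;ex=np.array([np.cos(t),np.sin(t)]);ey=np.array([-np.sin(t),np.cos(t)]);F=np.array([.5182,.0105])
J=lambda P:np.round([((p[:2]-F)@ex*1000,(p[:2]-F)@ey*1000) for p in P],1).tolist()
print('carriage',J(onz(w,f([(320,293),(478,293),(478,428),(320,428)]),.068)))
print('fence face/back at slot',J(onz(w,f([(710,285),(710,380)]),.038)),'bar',J(onz(w,f([(620,40),(627,222)]),.068)))
for a in (1.55,1.65,1.75,1.85,1.93):
    x=13+(-46*np.cos(a)+38*np.sin(a));z=18+42+38*np.cos(a)+46*np.sin(a)
    print(a,round(x),round(z),[proj(w,np.r_[F+ex*x/1e3+ey*(s-.008),z/1e3])[0].round(1).tolist() for s in(-.066,-.062)])
E
```

```text
[[194 189 192 192 190 157 128 169 169 181 188 194 190 187 191]
 [195 192 189 191 188 161 127 170 164 180 190 194 193 190 194]
 [192 188 190 194 193 177 124 170 165 181 193 195 197 196 197]
 [193 188 189 192 194 181 124 168 168 185 195 196 195 198 198]
 [190 190 187 193 185 176 122 168 171 183 194 191 199 197 195]
 [190 190 188 177 150 141 121 168 171 156 158 169 204 196 193]
 [187 189 189 153  78  75 119 167 165  87  82 129 203 201 197]
 [186 187 191 118  22  31 114 166 159  35  23  99 199 200 196]
 [185 186 192 106  11  17 105 159 134  19   7  92 194 196 193]
 [185 190 195 103  10  11  71 115  81  12   8  88 190 192 190]
 [187 192 195 102   8  10  34  54  30  11  11  87 188 186 190]
 [191 193 193  99  15  14  16  21  13  16  14  79 188 188 193]
 [189 192 196 100  13  17  18  14  18  17  18  81 188 191 196]
 [190 188 194 101  19  20  21  20  23  23  16  87 190 195 198]
 [188 182 194  99  16  17  19  21  20  20  20  86 186 193 199]
 [187 185 192 102  16  19  20  20  21  22  19  88 188 193 198]
 [191 190 197 101  19  18  21  20  19  17  21  91 190 194 195]
 [193 192 193  98  16  18  15
[... 598 characters left out ...]
1]
 [183 187 192 192 190 189 188 191 191 186 192 192 194 192 190]
 [179 185 190 191 189 191 188 190 190 189 189 193 196 192 187]
 [183 190 191 193 189 189 189 190 190 192 191 190 196 192 183]
 [189 186 191 193 191 190 188 188 194 190 192 190 195 192 184]
 [193 187 189 195 189 191 187 190 192 192 192 189 194 194 187]]
carriage [[-6.3, -89.6], [-6.3, -55.7], [24.1, -55.9], [24.1, -90.5]]
fence face/back at slot [[-1.0, -2.4], [21.9, -1.7]] bar [[-59.9, -26.0], [-21.7, -23.9]]
1.55 50 107 [[231.9, 238.1], [235.2, 238.1]]
1.65 55 103 [[232.1, 240.2], [235.4, 240.2]]
1.75 59 98 [[232.5, 241.8], [235.7, 241.8]]
1.85 62 94 [[232.8, 242.9], [235.9, 242.9]]
1.93 65 90 [[233.0, 243.4], [236.1, 243.4]]
```

```bash
python3 - <<'E'
from h import *
c=dict(np.load('scene.npz'))
t=.126;ex=np.array([np.cos(t),np.sin(t)]);ey=np.array([-np.sin(t),np.cos(t)]);F=np.array([.5182,.0105])
for a in (1.55,1.7,1.85,1.93):
    x=13+(-46*np.cos(a)+38*np.sin(a));z=18+42+38*np.cos(a)+46*np.sin(a)
    print(a,proj(c,[np.r_[F+ex*x/1e3+ey*(-.066-.008+d),z/1e3] for d in(-.01,0,.01)]).round(1).tolist())
print('slot at fence back top',proj(c,np.r_[F+ex*.022,.038]).round(1),'fence -y end back',proj(c,np.r_[F+ex*.022-ey*.21,.038]).round(1))
save(c,'sc.png',(215,160,355,240),5.7)
E
```

```text
1.55 [[270.7, 194.3], [273.7, 193.5], [276.7, 192.7]]
1.7 [[271.8, 197.2], [274.8, 196.3], [277.7, 195.5]]
1.85 [[272.7, 200.2], [275.7, 199.3], [278.6, 198.4]]
1.93 [[273.1, 201.8], [276.1, 200.9], [279.0, 200.0]]
slot at fence back top [[288.6 202.1]] fence -y end back [[227.6 220.4]]
```

View pics/sc.png

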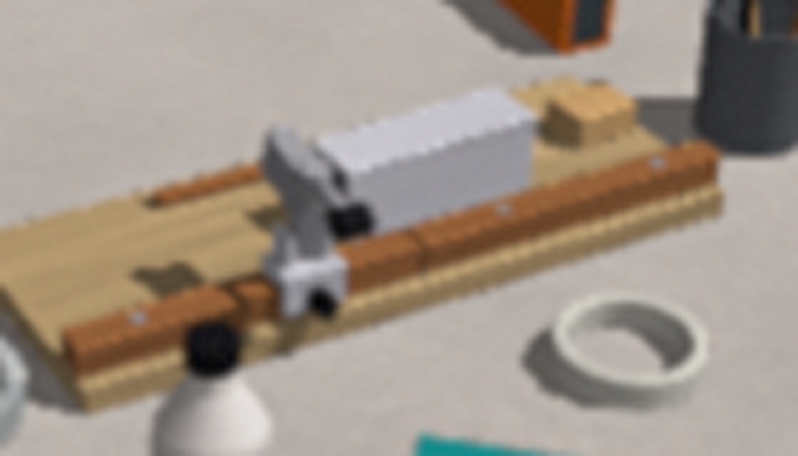

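{"name": "drive_tool", "arguments": {
  "moves": [
    [-25, -9, 10, 0],
    [-25, -9, 10, 0],
    [-25, -9, 30, 0],
    [0, 0, 40, 0],
    [0, 0, 40, 0],
    [0, 0, 20, 0],
    [0, 0, 13, 0],
    [0, 0, 10, 0],
    [0, 0, 0, 0],
    [0, 0, 0, 0]
  ],
  "hand": 0.45,
  "force": 15
}}

```text
clock: 4.75
position: [0.5889, -0.0564, 0.0787]
tcp_rot: [[-0.992, -0.126, 0.002], [-0.126, 0.992, -0.001], [-0.002, -0.001, -1.0]]
wrist_force: [-0.1, -0.7, -0.1]
grip_width: 0.0421
grasp_force: 0.0
```

```bash
python3 - <<'E'
from h import *
o=[r.observe() for _ in range(1)][0]; print(o['position'],o['wrist_force'],o['grip_width'])
w=optics.camera('wrist');save(w,'w3.png',(90,180,420,384),2.4)
E
```

```text
[ 0.58890508 -0.05640671  0.07871517] [-0.06956087 -0.70697577 -0.14527763] 0.04211863099494308
```

View pics/w3.png

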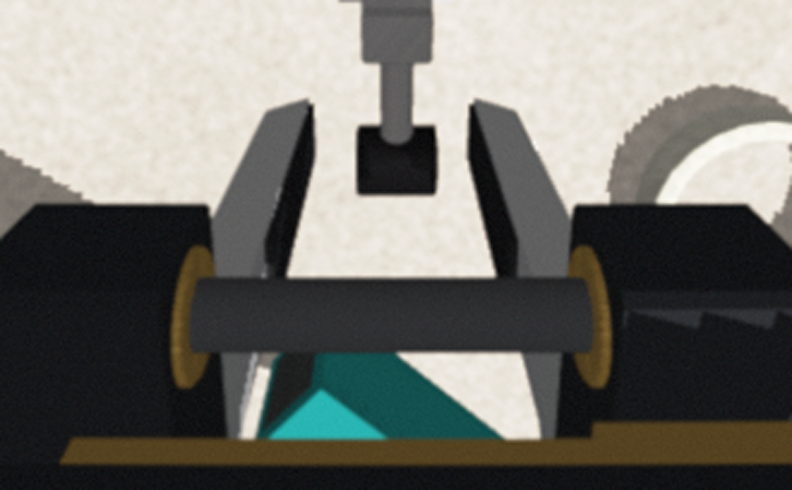

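The knob sits between the fingers at crop (397,160), against (391,157) for the projected grasp point, so I'll shift 1.5 mm and close.

{"name": "drive_tool", "arguments": {
  "moves": [
    [0, 1.5, 0, 0],
    [0, 0, 0, 0],
    [0, 0, 0, 0],
    [0, 0, 0, 0],
    [0, 0, 0, 0],
    [0, 0, 0, 0]
  ],
  "hand": 0,
  "force": 20
}}

```text
clock: 5.4
position: [0.5883, -0.0551, 0.078]
tcp_rot: [[-0.992, -0.126, 0.001], [-0.126, 0.992, -0.0], [-0.001, -0.001, -1.0]]
wrist_force: [-0.2, -0.1, 2.5]
grip_width: 0.0197
grasp_force: 20.0
```

```bash
python3 - <<'E'
import numpy as np
# per-row tool shifts (x,z) mm along the arc from a0 to -0.03; tool x = -stop x, tool z = -up
for a0 in(1.8,):
    a=np.r_[np.linspace(a0,0,19),-.03]
    x=-46*np.cos(a)+38*np.sin(a);z=38*np.cos(a)+46*np.sin(a)
    print(np.c_[a[1:],-np.diff(x),-np.diff(z)].round(2).tolist())
E
```

```text
[[1.7, 3.85, -4.56], [1.6, 4.28, -4.15], [1.5, 4.68, -3.7], [1.4, 5.02, -3.22], [1.3, 5.32, -2.7], [1.2, 5.56, -2.15], [1.1, 5.75, -1.59], [1.0, 5.88, -1.01], [0.9, 5.95, -0.42], [0.8, 5.96, 0.18], [0.7, 5.91, 0.78], [0.6, 5.81, 1.36], [0.5, 5.64, 1.93], [0.4, 5.42, 2.49], [0.3, 5.14, 3.02], [0.2, 4.82, 3.52], [0.1, 4.44, 3.98], [0.0, 4.02, 4.4], [-0.03, 1.12, 1.4]]
```

{"name": "drive_tool", "arguments": {
  "moves": [
    [3.9, 0, -4.6, 0],
    [4.3, 0, -4.1, 0],
    [4.7, 0, -3.7, 0],
    [5, 0, -3.2, 0],
    [5.3, 0, -2.7, 0],
    [5.6, 0, -2.2, 0],
    [5.7, 0, -1.6, 0],
    [5.9, 0, -1, 0],
    [5.9, 0, -0.4, 0],
    [6, 0, 0.2, 0]
  ]
}}

```text
clock: 6.4
position: [0.5365, -0.0617, 0.1016]
tcp_rot: [[-0.992, -0.126, 0.002], [-0.126, 0.992, -0.0], [-0.002, -0.001, -1.0]]
wrist_force: [4.7, -2.2, -2.3]
grip_width: 0.0197
grasp_force: 20.0
```

{"name": "drive_tool", "arguments": {
  "moves": [
    [5.9, 0, 0.8, 0],
    [5.8, 0, 1.4, 0],
    [5.6, 0, 1.9, 0],
    [5.4, 0, 2.5, 0],
    [5.1, 0, 3, 0],
    [4.8, 0, 3.5, 0],
    [4.4, 0, 4, 0],
    [4, 0, 4.4, 0],
    [0, 0, 0, 0]
  ]
}}

```text
clock: 7.3
position: [0.4929, -0.0672, 0.0792]
tcp_rot: [[-0.992, -0.126, -0.004], [-0.126, 0.992, -0.001], [0.004, -0.001, -1.0]]
wrist_force: [-2.8, -4.2, 3.3]
grip_width: 0.0198
grasp_force: 20.0
```

{"name": "drive_tool", "arguments": {
  "moves": [
    [0.7, 0, 1.0, 0],
    [0.7, 0, 1.0, 0],
    [0, 0, 0, 0],
    [0, 0, 0, 0]
  ]
}}

```text
clock: 7.7
position: [0.4918, -0.0674, 0.0777]
tcp_rot: [[-0.992, -0.126, -0.004], [-0.126, 0.992, -0.001], [0.004, -0.001, -1.0]]
wrist_force: [-3.5, -4.1, 7.7]
grip_width: 0.0197
grasp_force: 20.0
```

{"name": "drive_tool", "arguments": {
  "moves": [
    [0.3, 0, 1.5, 0],
    [0.3, 0, 1.5, 0],
    [0, 0, 0, 0],
    [0, 0, 0, 0]
  ]
}}

```text
clock: 8.1
position: [0.49, -0.0676, 0.0744]
tcp_rot: [[-0.992, -0.127, -0.007], [-0.127, 0.992, -0.001], [0.007, -0.0, -1.0]]
wrist_force: [-6.8, -5.2, 9.2]
grip_width: 0.0197
grasp_force: 20.0
```

{"name": "drive_tool", "arguments": {
  "moves": [
    [0, 0, -1.5, 0],
    [0, 0, 0, 0],
    [0, 0, 0, 0],
    [0, 0, 0, 0]
  ],
  "hand": 0.45
}}

```text
clock: 8.5
position: [0.4927, -0.0663, 0.0753]
tcp_rot: [[-0.992, -0.126, -0.001], [-0.126, 0.992, 0.001], [0.001, 0.001, -1.0]]
wrist_force: [-0.9, -0.3, 0.0]
grip_width: 0.042
grasp_force: 0.0
```

{"name": "drive_tool", "arguments": {
  "moves": [
    [0, 0, -15, 0],
    [0, 0, -30, 0],
    [0, 0, -45, 0],
    [20, 0, -45, 0],
    [25, 0, -25, 0],
    [15, 0, 0, 0],
    [0, 0, 0, 0],
    [0, 0, 0, 0]
  ],
  "hand": 0.8
}}

```text
clock: 9.3
position: [0.4337, -0.0741, 0.2353]
tcp_rot: [[-0.992, -0.126, -0.0], [-0.126, 0.992, 0.001], [0.0, 0.001, -1.0]]
wrist_force: [-0.1, 0.9, -0.5]
grip_width: 0.0753
grasp_force: 0.0
```

```bash
python3 - <<'E'
from h import *
w=optics.camera('wrist');s=optics.camera('scene')
for n,c in(('w4',w),('s4',s)): np.savez(n+'.npz',**{k:np.array(c[k]) for k in c})
t=.126;ex=np.array([np.cos(t),np.sin(t)]);ey=np.array([-np.sin(t),np.cos(t)]);F=np.array([.5182,.0105])
kuv=regions_of('knob',w);print([(np.round(b['uv'],1).tolist(),round(b['score'],2),int(b['region'].sum())) for b in kuv])
for n,c in(('w',w),('s',s)):
  for a in (0,.05,.1,.2,.3):
    x=13+(-46*np.cos(a)+38*np.sin(a));z=18+42+38*np.cos(a)+46*np.sin(a)
    print(n,a,proj(c,np.r_[F+ex*x/1e3+ey*(-.066-.008),z/1e3]).round(1).tolist())
A=cv2.resize(w['pixels'][100:260,120:330],None,fx=3,fy=3,interpolation=cv2.INTER_CUBIC)
cv2.imwrite('pics/w4.png',A[...,::-1]); print(r.observe()['position'])
E
```

```text
[([253.2, 236.8], 0.86, 633)]
w 0 [[252.3, 238.3]]
w 0.05 [[252.3, 240.6]]
w 0.1 [[252.3, 243.0]]
w 0.2 [[252.3, 247.9]]
w 0.3 [[252.3, 253.1]]
s 0 [[259.8, 183.1]]
s 0.05 [[260.1, 182.8]]
s 0.1 [[260.4, 182.5]]
s 0.2 [[261.2, 182.0]]
s 0.3 [[262.0, 181.7]]
[ 0.43384413 -0.07412238  0.23472171]
```

View pics/w4.png

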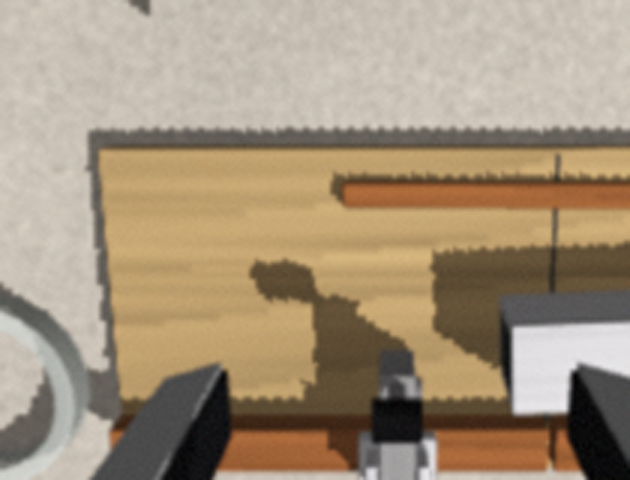

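The knob is at (252.3,239), where the fully-down model predicts (252.3,238.3), so the leaf is essentially home. I'll press lightly on the knob top with shut fingers to be sure.

{"name": "drive_tool", "arguments": {
  "moves": [
    [-20, 0, 20, 0],
    [-21, 0, 40, 0],
    [-20, 0, 40, 0],
    [0, 0, 15, 0],
    [0, 0, 6, 0],
    [0, 0, 2, 0],
    [0, 0, 2, 0],
    [0, 0, 1, 0],
    [0, 0, 0, 0],
    [0, 0, 0, 0]
  ],
  "hand": 0
}}

```text
clock: 10.45
position: [0.4948, -0.067, 0.1107]
tcp_rot: [[-0.992, -0.126, 0.002], [-0.126, 0.992, -0.001], [-0.002, -0.001, -1.0]]
wrist_force: [-0.2, -0.1, -0.2]
grip_width: 0.0008
grasp_force: 0.0
```

{"name": "drive_tool", "arguments": {
  "moves": [
    [0, 0, 1.5, 0],
    [0, 0, 1, 0],
    [0, 0, 1, 0],
    [0, 0, 1, 0],
    [0, 0, 0, 0]
  ]
}}

```text
clock: 10.95
position: [0.4938, -0.067, 0.1068]
tcp_rot: [[-0.992, -0.126, -0.002], [-0.126, 0.992, -0.001], [0.002, -0.0, -1.0]]
wrist_force: [-6.0, -0.2, 11.7]
grip_width: 0.0003
grasp_force: 5.7
```

The leaf is home: contact came at z = 0.107, exactly as modelled for angle 0. Next, over to the bar with the jaws turned across it.

{"name": "drive_tool", "arguments": {
  "moves": [
    [0, 0, -30, 0],
    [0, 0, -40, 0],
    [2, 23, -10, 0],
    [2, 23, -10, 0],
    [2, 23, -10, 0],
    [2, 22, -10, 0],
    [2, 22, -10, 0],
    [0, 0, 0, 0.139],
    [0, 0, 0, 0.139],
    [0, 0, 0, 0.139],
    [0, 0, 0, 0.139],
    [0, 0, 0, 0.139],
    [0, 0, 0, 0.139],
    [0, 0, 0, 0.139],
    [0, 0, 0, 0.139],
    [0, 0, 0, 0.139],
    [0, 0, 0, 0.139],
    [0, 0, 0, 0.139],
    [0, 0, 0, 0],
    [0, 0, 0, 0]
  ],
  "hand": 0.7
}}

```text
clock: 12.95
position: [0.4701, 0.0442, 0.2251]
tcp_rot: [[-0.17, 0.985, -0.0], [0.985, 0.17, 0.0], [0.0, -0.0, -1.0]]
wrist_force: [-0.1, -0.1, -0.0]
grip_width: 0.0661
grasp_force: 0.0
```

```bash
python3 - <<'E'
from h import *
w=optics.camera('wrist');save(w,'w5.png',s=1.5)
np.savez('w5.npz',**{k:np.array(w[k]) for k in w})
o=r.observe();print(o['position'],o['tcp_rot'][:,1])
t=.167;e=np.array([[np.cos(t),np.sin(t)],[-np.sin(t),np.cos(t)]]);b=np.array([.470,.0443])
print('pred bar corners x1.5',(proj(w,[np.r_[b+s*.02*e[0]+q*.065*e[1],.068] for s,q in((-1,-1),(-1,1),(1,1),(1,-1))])*1.5).round().tolist())
print([(np.round(g['uv'],1).tolist(),round(g['score'],2)) for g in boxes_of('bar',w)])
E
```

```text
[0.47013201 0.04413372 0.22512406] [ 9.85507186e-01  1.69633674e-01 -4.65945594e-05]
pred bar corners x1.5 [[357.0, 349.0], [355.0, 189.0], [408.0, 189.0], [405.0, 349.0]]
[([410.5, 4.8], 0.88), ([454.1, 245.4], 0.86), ([258.4, 180.4], 0.78), ([130.0, 1.5], 0.73)]
```

View pics/w5.png

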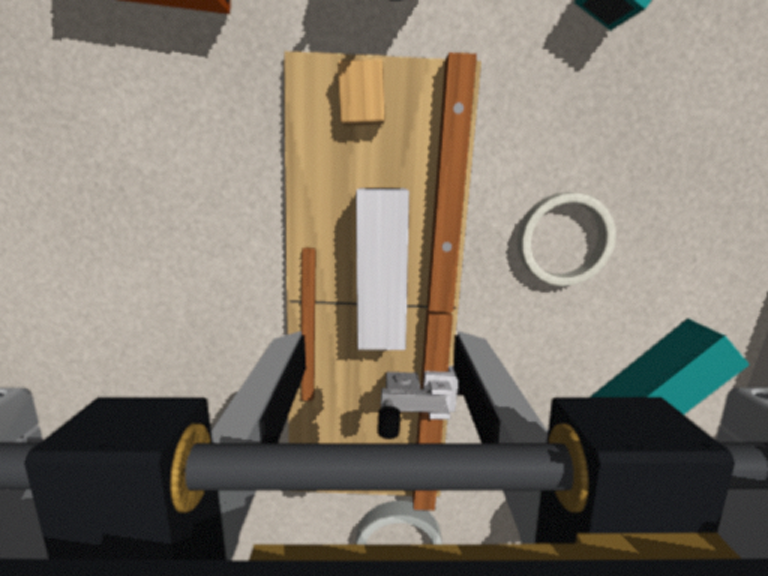

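The predicted bar corners match the picture, with the bar top spanning (357,189) to (407,349), and the jaws are centred on it. I'll descend and grip lightly.

{"name": "drive_tool", "arguments": {
  "moves": [
    [0, 0, 40, 0],
    [0, 0, 45, 0],
    [0, 0, 45, 0],
    [0, 0, 30, 0],
    [0, 0, 12, 0],
    [0, 0, 7, 0],
    [0, 0, 0, 0],
    [0, 0, 0, 0]
  ]
}}

```text
clock: 13.85
position: [0.4719, 0.044, 0.0479]
tcp_rot: [[-0.167, 0.986, 0.003], [0.986, 0.167, -0.0], [-0.001, 0.003, -1.0]]
wrist_force: [0.9, -0.3, 0.3]
grip_width: 0.0655
grasp_force: 0.0
```

{"name": "drive_tool", "arguments": {
  "moves": [
    [0, 0, 0, 0],
    [0, 0, 0, 0],
    [0, 0, 0, 0],
    [0, 0, 0, 0],
    [0, 0, 0, 0],
    [0, 0, 0, 0]
  ],
  "hand": 0,
  "force": 15
}}

```text
clock: 14.45
position: [0.4713, 0.0441, 0.047]
tcp_rot: [[-0.167, 0.986, 0.002], [0.986, 0.167, 0.0], [-0.0, 0.002, -1.0]]
wrist_force: [1.1, 0.3, 3.1]
grip_width: 0.0398
grasp_force: 15.0
```

{"name": "drive_tool", "arguments": {
  "moves": [
    [0, 0, 0, 0.02],
    [0, 0, 0, 0.021],
    [-2, 2, 0, 0],
    [-3, 3, 0, 0],
    [-4, 3, 0, 0],
    [-4, 3, 0, 0],
    [-4, 3, 0, 0],
    [-3, 2, 0, 0],
    [-2, 1, 0, 0],
    [0, 0, 0, 0]
  ]
}}

```text
clock: 15.45
position: [0.4881, 0.0265, 0.0466]
tcp_rot: [[-0.125, 0.992, -0.004], [0.992, 0.125, 0.004], [0.005, -0.004, -1.0]]
wrist_force: [-3.5, 6.3, 10.5]
grip_width: 0.0404
grasp_force: 15.0
```

{"name": "drive_tool", "arguments": {
  "moves": [
    [0, 0, -1, 0],
    [0, 0, -0.5, 0],
    [0, 0, 0, 0]
  ]
}}

```text
clock: 15.75
position: [0.4885, 0.0245, 0.0467]
tcp_rot: [[-0.126, 0.992, -0.003], [0.992, 0.126, 0.0], [0.0, -0.003, -1.0]]
wrist_force: [-0.3, 1.1, -1.3]
grip_width: 0.04
grasp_force: 15.0
```

{"name": "drive_tool", "arguments": {
  "moves": [
    [-1, 1.5, 0, 0],
    [-1, 1.5, 0, 0],
    [-1, 1.5, 0, 0],
    [-1, 1, 0, 0],
    [0, 0, 0, 0]
  ]
}}

```text
clock: 16.25
position: [0.4961, 0.0209, 0.0477]
tcp_rot: [[-0.126, 0.992, 0.0], [0.992, 0.126, -0.0], [-0.0, 0.0, -1.0]]
wrist_force: [0.6, 0.2, -4.3]
grip_width: 0.0403
grasp_force: 15.0
```

{"name": "drive_tool", "arguments": {
  "moves": [
    [0, 0, 0.8, 0],
    [0, 0.5, 0, 0],
    [0, 0.5, 0, 0],
    [0, 0, 0, 0]
  ]
}}

```text
clock: 16.65
position: [0.4968, 0.0213, 0.047]
tcp_rot: [[-0.127, 0.992, 0.0], [0.992, 0.127, 0.0], [0.0, 0.0, -1.0]]
wrist_force: [-0.2, -0.0, -4.7]
grip_width: 0.0398
grasp_force: 15.0
```

{"name": "drive_tool", "arguments": {
  "moves": [
    [0, 0, 0.5, 0],
    [0, 0, 0, 0],
    [0, 0, 0, 0]
  ]
}}

```text
clock: 16.95
position: [0.4968, 0.0212, 0.0467]
tcp_rot: [[-0.127, 0.992, 0.0], [0.992, 0.127, -0.0], [-0.0, 0.0, -1.0]]
wrist_force: [-1.0, -0.8, 0.6]
grip_width: 0.0399
grasp_force: 15.0
```

Resting on the board again. Now gently to the fence.

{"name": "drive_tool", "arguments": {
  "moves": [
    [0, 0.5, 0, 0],
    [0, 0.5, 0, 0],
    [0, 0.5, 0, 0],
    [0, 0, 0, 0],
    [0, 0, 0, 0]
  ]
}}

```text
clock: 17.45
position: [0.4974, 0.0214, 0.0466]
tcp_rot: [[-0.127, 0.992, -0.002], [0.992, 0.127, -0.0], [0.0, -0.002, -1.0]]
wrist_force: [-4.8, -1.1, 6.2]
grip_width: 0.0401
grasp_force: 15.0
```

{"name": "drive_tool", "arguments": {
  "moves": [
    [0, 0, -0.7, 0],
    [-1, 0, 0, 0],
    [-1, 0, 0, 0],
    [-1, 0, 0, 0],
    [-1, 0, 0, 0],
    [0, 0, 0, 0]
  ]
}}

```text
clock: 18.05
position: [0.499, 0.0173, 0.047]
tcp_rot: [[-0.127, 0.992, 0.0], [0.992, 0.127, -0.0], [-0.0, 0.0, -1.0]]
wrist_force: [-0.7, -0.3, -3.9]
grip_width: 0.0397
grasp_force: 15.0
```

{"name": "drive_tool", "arguments": {
  "moves": [
    [0, 0, 0.3, 0],
    [0, 0.5, 0, 0],
    [0, 0.5, 0, 0],
    [0, 0, 0, 0],
    [0, 0, 0, 0]
  ]
}}

```text
clock: 18.55
position: [0.4991, 0.0174, 0.0468]
tcp_rot: [[-0.127, 0.992, -0.002], [0.992, 0.127, -0.0], [-0.0, -0.002, -1.0]]
wrist_force: [-4.2, -2.0, 0.2]
grip_width: 0.0398
grasp_force: 15.0
```

{"name": "drive_tool", "arguments": {
  "moves": [
    [-0.7, 0, 0, 0],
    [-0.7, 0, 0, 0],
    [-0.6, 0, 0, 0],
    [0, 0, 0, 0]
  ]
}}

```text
clock: 18.95
position: [0.4992, 0.0171, 0.0467]
tcp_rot: [[-0.126, 0.992, -0.002], [0.992, 0.126, 0.003], [0.003, -0.001, -1.0]]
wrist_force: [-4.0, 3.4, 1.2]
grip_width: 0.0397
grasp_force: 15.0
```

```bash
python3 - <<'E'
from h import *
o=r.observe();print(o['position'],o['wrist_force'],o['wrist_torque'])
w=optics.camera('wrist');np.savez('w6.npz',**{k:np.array(w[k]) for k in w})
save(w,'w6.png',s=1.56)
E
```

```text
[0.49917969 0.01706431 0.04665276] [-4.00280779  3.43849807  1.24130734] [ 0.60520044  0.96573169 -0.1575403 ]
```

View pics/w6.png

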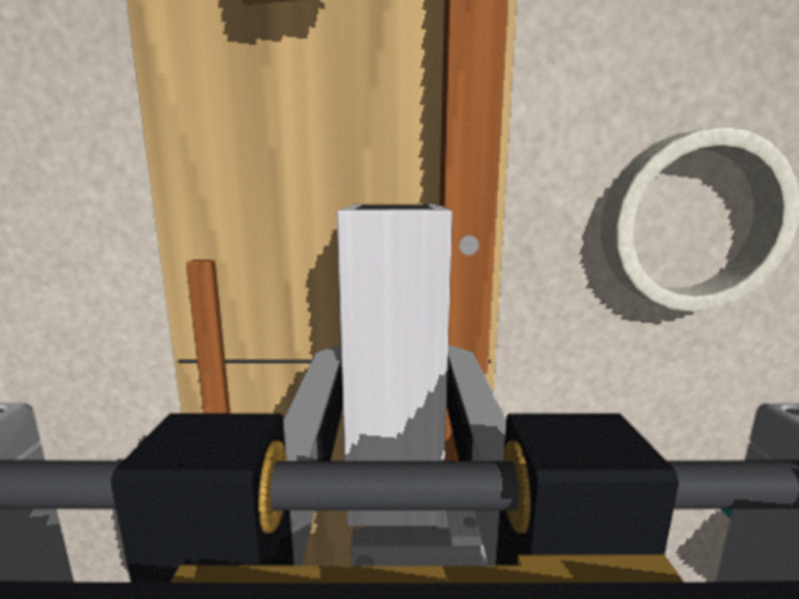

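{"name": "drive_tool", "arguments": {
  "moves": [
    [-0.5, 0, 0, 0],
    [-0.5, 0, 0, 0],
    [0, 0, 0, 0]
  ]
}}

```text
clock: 19.3
position: [0.4993, 0.0163, 0.0467]
tcp_rot: [[-0.126, 0.992, -0.002], [0.992, 0.126, 0.003], [0.003, -0.001, -1.0]]
wrist_force: [-4.3, 3.9, 0.5]
grip_width: 0.0395
grasp_force: 15.0
```

{"name": "drive_tool", "arguments": {
  "moves": [
    [-0.5, -0.6, 0, 0],
    [-0.5, 0, 0, 0],
    [-0.5, 0, 0, 0],
    [0, 0, 0, 0]
  ]
}}

```text
clock: 19.7
position: [0.4996, 0.0132, 0.0467]
tcp_rot: [[-0.126, 0.992, -0.0], [0.992, 0.126, 0.0], [0.0, -0.0, -1.0]]
wrist_force: [-3.0, 2.5, -1.8]
grip_width: 0.04
grasp_force: 15.0
```

{"name": "drive_tool", "arguments": {
  "moves": [
    [-0.5, 0, 0, 0],
    [-0.5, 0, 0, 0],
    [0, 0, 0, 0]
  ]
}}

```text
clock: 20.0
position: [0.4998, 0.0119, 0.0467]
tcp_rot: [[-0.127, 0.992, -0.0], [0.992, 0.127, -0.0], [-0.0, -0.0, -1.0]]
wrist_force: [-3.1, 0.7, -3.2]
grip_width: 0.0399
grasp_force: 15.0
```

{"name": "drive_tool", "arguments": {
  "moves": [
    [-0.5, 0, 0.2, 0],
    [-0.5, 0, 0, 0],
    [0, 0, 0, 0]
  ]
}}

```text
clock: 20.3
position: [0.4999, 0.0112, 0.0467]
tcp_rot: [[-0.127, 0.992, -0.0], [0.992, 0.127, 0.0], [0.0, -0.0, -1.0]]
wrist_force: [-3.3, 3.2, 0.0]
grip_width: 0.0398
grasp_force: 15.0
```

{"name": "drive_tool", "arguments": {
  "moves": [
    [-0.5, 0, 0, 0],
    [-0.5, 0, 0, 0],
    [0, 0, 0, 0]
  ]
}}

```text
clock: 20.6
position: [0.5, 0.0102, 0.0467]
tcp_rot: [[-0.127, 0.992, -0.0], [0.992, 0.127, 0.0], [0.0, -0.0, -1.0]]
wrist_force: [-3.5, 3.3, -0.5]
grip_width: 0.0398
grasp_force: 15.0
```

{"name": "drive_tool", "arguments": {
  "moves": [
    [-0.5, 0, 0, 0],
    [-0.5, 0, 0, 0],
    [0, 0, 0, 0]
  ]
}}

```text
clock: 20.9
position: [0.5001, 0.0093, 0.0467]
tcp_rot: [[-0.127, 0.992, -0.0], [0.992, 0.127, 0.0], [0.0, -0.0, -1.0]]
wrist_force: [-4.4, 3.9, 0.8]
grip_width: 0.0399
grasp_force: 15.0
```

{"name": "drive_tool", "arguments": {
  "moves": [
    [-0.5, 0, 0, 0],
    [-0.5, 0, 0, 0],
    [0, 0, 0, 0]
  ]
}}

```text
clock: 21.2
position: [0.5002, 0.0092, 0.0467]
tcp_rot: [[-0.126, 0.992, -0.0], [0.992, 0.126, 0.002], [0.002, -0.0, -1.0]]
wrist_force: [-3.3, 6.8, 1.9]
grip_width: 0.04
grasp_force: 15.0
```

Contact with the screw head. I'll go up to about 9.5 N at the wrist (3.5 N friction included) and hold for 1.6 s.

{"name": "drive_tool", "arguments": {
  "moves": [
    [-0.4, 0, -0.2, 0],
    [-0.4, 0, 0, 0],
    [0, 0, 0, 0],
    [0, 0, 0, 0]
  ]
}}

```text
clock: 21.6
position: [0.5001, 0.0092, 0.0467]
tcp_rot: [[-0.126, 0.992, -0.001], [0.992, 0.126, 0.003], [0.003, -0.0, -1.0]]
wrist_force: [-3.4, 8.5, 0.6]
grip_width: 0.04
grasp_force: 15.0
```

{"name": "drive_tool", "arguments": {
  "moves": [
    [0, 0, 0, 0],
    [0, 0, 0, 0],
    [0, 0, 0, 0],
    [0, 0, 0, 0],
    [0, 0, 0, 0],
    [0, 0, 0, 0],
    [0, 0, 0, 0],
    [0, 0, 0, 0],
    [0, 0, 0, 0],
    [0, 0, 0, 0],
    [0, 0, 0, 0],
    [0, 0, 0, 0],
    [0, 0, 0, 0],
    [0, 0, 0, 0],
    [0, 0, 0, 0],
    [0, 0, 0, 0]
  ]
}}

```text
clock: 23.2
position: [0.5001, 0.0092, 0.0467]
tcp_rot: [[-0.126, 0.992, -0.001], [0.992, 0.126, 0.003], [0.003, -0.0, -1.0]]
wrist_force: [-3.1, 8.2, -0.5]
grip_width: 0.0399
grasp_force: 15.0
```

```bash
python3 - <<'E'
from h import *
o=r.observe();print(o['position'],o['wrist_force'],o['wrist_torque'])
w=optics.camera('wrist');np.savez('w7.npz',**{k:np.array(w[k]) for k in w})
# bar's side edges vs fence edge: subpixel slopes from gradients
g=cv2.cvtColor(w['pixels'],cv2.COLOR_RGB2GRAY).astype(float)
def edge(u0,u1,rows,sign):
    P=[]
    for v in rows:
        d=np.clip(sign*np.gradient(cv2.GaussianBlur(g[v:v+1],(5,1),1)[0]),0,None)[u0:u1]
        P.append(((d*np.arange(u0,u1)).sum()/d.sum(),v))
    return np.array(P)
def line(P,z):
    X=onz(w,P,z)[:,:2]; k=np.polyfit(X[:,1],X[:,0],1); return -np.arctan(k[0]),X.mean(0),np.std(X[:,0]-np.polyval(k,X[:,1]))
print('bar L',line(edge(211,226,range(140,215),1),.068)); print('bar R',line(edge(282,294,range(140,215),-1),.068))
print('fence back',line(edge(316,330,range(10,120),1),.038))
E
```

```text
[0.50012885 0.00916544 0.04671941] [-3.14497799  8.18686623 -0.46314931] [ 1.44982424  0.77310055 -0.10775899]
bar L (np.float64(0.11752455109352528), array([0.47332376, 0.04838392]), np.float64(0.00012763065873524126))
bar R (np.float64(0.12809319357462823), array([0.51260022, 0.05336673]), np.float64(0.00010698308692983279))
fence back (np.float64(0.1354008410955544), array([0.5270192 , 0.11893657]), np.float64(0.00017785738062860802))
```

{"name": "drive_tool", "arguments": {
  "moves": [
    [0, 0, 0, 0],
    [0, 0, 0, 0],
    [0, 0, 0, 0],
    [0, 0, 0, 0],
    [0, 0, -5, 0],
    [0, 0, -20, 0],
    [0, 0, -40, 0],
    [0, 0, -45, 0],
    [0, 0, -45, 0],
    [0, 0, 0, 0],
    [0, 0, 0, 0]
  ],
  "hand": 0.6
}}

```text
clock: 24.35
position: [0.5015, 0.007, 0.2036]
tcp_rot: [[-0.127, 0.992, 0.004], [0.992, 0.127, -0.001], [-0.001, 0.004, -1.0]]
wrist_force: [0.1, 0.5, -0.8]
grip_width: 0.0566
grasp_force: 0.0
```

```bash
python3 - <<'E'
from h import *
w=optics.camera('wrist');np.savez('w8.npz',**{k:np.array(w[k]) for k in w})
cv2.imwrite('pics/w8.png',cv2.resize(w['pixels'][100:290,150:400,::-1],None,fx=3.2,fy=3.15,interpolation=cv2.INTER_CUBIC))
t=.126;ex=np.array([np.cos(t),np.sin(t)]);ey=np.array([-np.sin(t),np.cos(t)]);F=np.array([.5182,.0105])
print('knob pred',proj(w,np.r_[F+ex*-.033+ey*-.074,.098]).round(1));print(r.observe()['position'])
E
```

```text
knob pred [[239.2 257.4]]
[0.50012595 0.00726358 0.20162661]
```

View pics/w8.png

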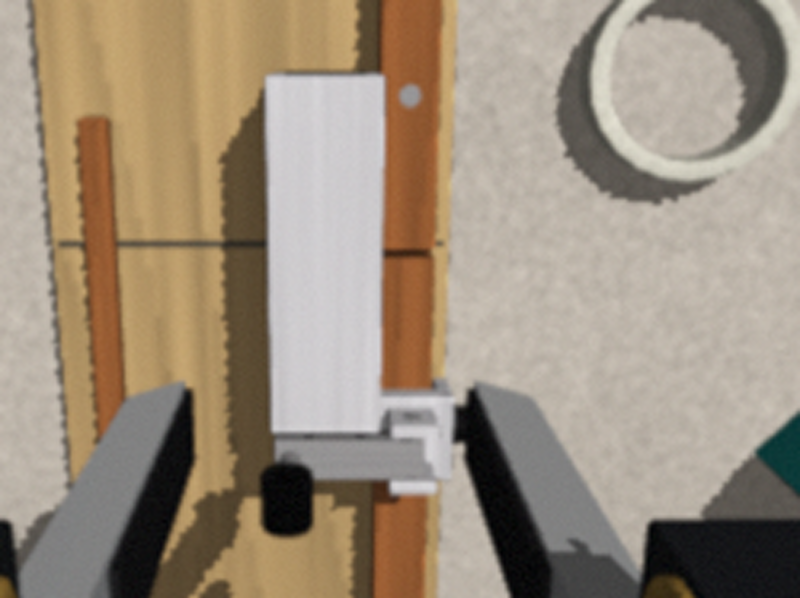

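The bar is flush and end-on to the stop, with the knob at (239.7,258.7) as predicted. Next: turn back, pinch the knob again and swing the leaf up.

{"name": "drive_tool", "arguments": {
  "moves": [
    [0, 0, 0, -0.143],
    [0, 0, 0, -0.143],
    [0, 0, 0, -0.143],
    [0, 0, 0, -0.143],
    [0, 0, 0, -0.143],
    [0, 0, 0, -0.143],
    [0, 0, 0, -0.143],
    [0, 0, 0, -0.143],
    [0, 0, 0, -0.143],
    [0, 0, 0, -0.143],
    [0, 0, 0, -0.141],
    [5, -25, 0, 0],
    [5, -25, 0, 0],
    [5, -23, 0, 0],
    [0, 0, 20, 0],
    [0, 0, 20, 0],
    [0, 0, 0, 0],
    [0, 0, 0, 0]
  ],
  "hand": 0.45
}}

```text
clock: 26.2
position: [0.4934, -0.0666, 0.1601]
tcp_rot: [[-0.992, -0.127, -0.004], [-0.127, 0.992, 0.001], [0.004, 0.002, -1.0]]
wrist_force: [0.1, -0.2, 0.7]
grip_width: 0.042
grasp_force: 0.0
```

```bash
python3 - <<'E'
from h import *
w=optics.camera('wrist');o=r.observe();print(o['position'],o['tcp_rot'][:,1])
g=cv2.cvtColor(w['pixels'],cv2.COLOR_RGB2GRAY)
k=regions_of('knob',w);print([(np.round(b['uv'],1).tolist(),round(b['score'],2)) for b in k])
t=.126;ex=np.array([np.cos(t),np.sin(t)]);ey=np.array([-np.sin(t),np.cos(t)]);F=np.array([.5182,.0105])
print('pred',proj(w,np.r_[F+ex*-.033+ey*-.074,.098]),'gp',proj(w,np.r_[o['position'][:2],.098]))
if k:
  m=k[0]['region'];m=m&(g<45);ys,xs=np.nonzero(m);print('dark',xs.mean(),ys.mean(),xs.min(),xs.max(),ys.min(),ys.max(),onz(w,[xs.mean(),ys.mean()],.1))
E
```

```text
[ 0.49439462 -0.06674407  0.16125914] [-1.27066381e-01  9.91893978e-01  6.86984786e-04]
[([253.0, 210.3], 0.63)]
pred [[252.13990572 209.80069574]] gp [[252.54882291 209.45031227]]
dark 251.48687350835323 210.06443914081146 241 262 200 220 [[ 0.4944347  -0.06767671  0.1       ]]
```

{"name": "drive_tool", "arguments": {
  "moves": [
    [0, -0.5, 30, 0],
    [0, 0, 30, 0],
    [0, 0, 12, 0],
    [0, 0, 8, 0],
    [0, 0, 0, 0]
  ]
}}

```text
clock: 26.8
position: [0.4949, -0.0674, 0.0817]
tcp_rot: [[-0.992, -0.127, -0.001], [-0.127, 0.992, 0.0], [0.001, 0.0, -1.0]]
wrist_force: [0.2, 0.3, 0.1]
grip_width: 0.0426
grasp_force: 0.0
```

{"name": "drive_tool", "arguments": {
  "moves": [
    [0, 0, 0, 0],
    [0, 0, 0, 0],
    [0, 0, 0, 0],
    [0, 0, 0, 0],
    [0, 0, 0, 0]
  ],
  "hand": 0,
  "force": 25
}}

```text
clock: 27.3
position: [0.4957, -0.067, 0.0829]
tcp_rot: [[-0.992, -0.127, 0.002], [-0.127, 0.992, 0.001], [-0.002, 0.0, -1.0]]
wrist_force: [-0.9, 2.7, 5.8]
grip_width: 0.0197
grasp_force: 25.0
```

```bash
python3 - <<'E'
import numpy as np
a=np.linspace(0,1.95,21)
x=-46*np.cos(a)+38*np.sin(a);z=38*np.cos(a)+46*np.sin(a)
print(np.c_[a[1:],-np.diff(x),-np.diff(z)].round(2).tolist())
E
```

```text
[[0.1, -3.92, -4.3], [0.2, -4.32, -3.9], [0.29, -4.68, -3.46], [0.39, -4.99, -2.99], [0.49, -5.26, -2.49], [0.58, -5.47, -1.96], [0.68, -5.64, -1.42], [0.78, -5.75, -0.86], [0.88, -5.81, -0.3], [0.98, -5.81, 0.27], [1.07, -5.76, 0.83], [1.17, -5.65, 1.39], [1.27, -5.49, 1.93], [1.36, -5.27, 2.46], [1.46, -5.01, 2.96], [1.56, -4.7, 3.43], [1.66, -4.34, 3.87], [1.76, -3.94, 4.28], [1.85, -3.51, 4.64], [1.95, -3.04, 4.96]]
```

{"name": "drive_tool", "arguments": {
  "moves": [
    [-3.9, 0.7, -4.3, 0],
    [-4.3, 0, -3.9, 0],
    [-4.7, 0, -3.5, 0],
    [-5, 0, -3, 0],
    [-5.3, 0, -2.5, 0],
    [-5.5, 0, -2, 0],
    [-5.6, 0, -1.4, 0],
    [-5.7, 0, -0.9, 0],
    [-5.8, 0, -0.3, 0],
    [-5.8, 0, 0.3, 0]
  ]
}}

```text
clock: 28.3
position: [0.5453, -0.0606, 0.1041]
tcp_rot: [[-0.992, -0.127, -0.003], [-0.127, 0.992, -0.001], [0.003, -0.0, -1.0]]
wrist_force: [-7.0, -2.2, 2.3]
grip_width: 0.0199
grasp_force: 25.0
```

{"name": "drive_tool", "arguments": {
  "moves": [
    [-5.8, 0, 0.8, 0],
    [-5.7, 0, 1.4, 0],
    [-5.5, 0, 1.9, 0],
    [-5.3, 0, 2.5, 0],
    [-5, 0, 3, 0],
    [-4.7, 0, 3.4, 0],
    [-4.3, 0, 3.9, 0],
    [-3.9, 0, 4.3, 0],
    [0, 0, 0, 0],
    [0, 0, 0, 0]
  ]
}}

```text
clock: 29.3
position: [0.5911, -0.0548, 0.0854]
tcp_rot: [[-0.992, -0.127, 0.011], [-0.127, 0.992, 0.0], [-0.011, -0.001, -1.0]]
wrist_force: [4.6, 2.1, 5.5]
grip_width: 0.0192
grasp_force: 25.0
```

{"name": "drive_tool", "arguments": {
  "moves": [
    [-3.2, 0, 5, 0],
    [-2.5, 0, 5, 0],
    [-1, 0, 3, 0],
    [0, 0, 0, 0],
    [0, 0, 0, 0]
  ]
}}

```text
clock: 29.8
position: [0.5998, -0.0538, 0.0736]
tcp_rot: [[-0.992, -0.126, 0.016], [-0.126, 0.992, 0.0], [-0.016, -0.002, -1.0]]
wrist_force: [8.1, 3.1, 5.9]
grip_width: 0.0196
grasp_force: 25.0
```

{"name": "drive_tool", "arguments": {
  "moves": [
    [0, 0, 0, 0],
    [0, 0, 0, 0],
    [0, 0, 0, 0],
    [0, 0, -20, 0],
    [0, 0, -40, 0],
    [0, 0, -50, 0],
    [40, 0, -40, 0],
    [40, 0, -20, 0],
    [10, 0, 0, 0],
    [0, 0, 0, 0],
    [0, 0, 0, 0]
  ],
  "hand": 0.45
}}

```text
clock: 30.9
position: [0.5075, -0.0649, 0.233]
tcp_rot: [[-0.992, -0.127, -0.002], [-0.127, 0.992, 0.001], [0.002, 0.001, -1.0]]
wrist_force: [-0.2, -0.8, -0.2]
grip_width: 0.042
grasp_force: 0.0
```

```bash
python3 - <<'E'
from h import *
w=optics.camera('wrist');s=optics.camera('scene');o=r.observe();print(o['position'],o['wrist_force'])
t=.126;ex=np.array([np.cos(t),np.sin(t)]);ey=np.array([-np.sin(t),np.cos(t)]);F=np.array([.5182,.0105])
for a in(1.6,1.7,1.8,1.95):
    x=13+(-46*np.cos(a)+38*np.sin(a));z=18+42+38*np.cos(a)+46*np.sin(a)
    P=np.r_[F+ex*x/1e3+ey*-.074,z/1e3];print(a,proj(w,P).round(1),proj(s,P).round(1))
g=cv2.cvtColor(w['pixels'],cv2.COLOR_RGB2GRAY)
A=cv2.resize(w['pixels'][70:300,150:390],None,fx=2.4,fy=2.4,interpolation=cv2.INTER_CUBIC)
x0,y0=230,170;B=cv2.resize(s['pixels'][y0:y0+60,x0:x0+60][...],(216,552//1),interpolation=cv2.INTER_CUBIC) if 0 else cv2.resize(s['pixels'][160:230,240:310],(220,220),interpolation=cv2.INTER_CUBIC)
C=np.zeros((552,800,3),np.uint8);C[:,:576]=A;C[:220,578:798]=B
cv2.imwrite('pics/f.png',C[...,::-1])
E
```

```text
[ 0.50786199 -0.06484207  0.2327264 ] [ 0.03511173  0.03967086 -0.09890424]
1.6 [[252.4 250.3]] [[274.1 194.4]]
1.7 [[252.4 252. ]] [[274.8 196.3]]
1.8 [[252.4 253.2]] [[275.4 198.3]]
1.95 [[252.4 254.1]] [[276.2 201.3]]
```

View pics/f.png

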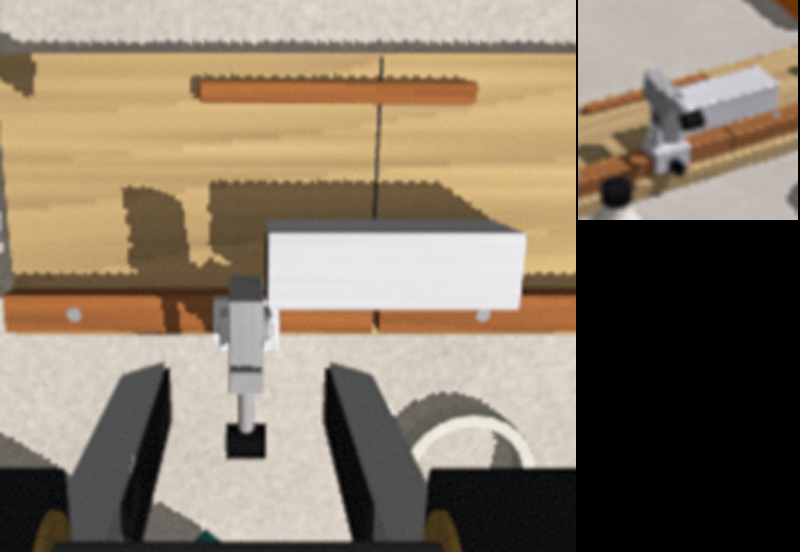

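The bar is unmoved and the leaf is up at about 1.75. I'll press the knob on to its hard stop from above.

{"name": "drive_tool", "arguments": {
  "moves": [
    [-25, 0, 0, 0],
    [-30, 0, 20, 0],
    [-27, 0, 35, 0],
    [0, 0, 40, 0],
    [0, 0, 15, 0],
    [0, 0, 5, 0],
    [0, 0, 4, 0],
    [0, 0, 3, 0],
    [0, 0, 2, 0],
    [0, 0, 2, 0],
    [0, 0, 0, 0]
  ],
  "hand": 0
}}

```text
clock: 32.1
position: [0.5895, -0.0549, 0.1092]
tcp_rot: [[-0.992, -0.127, 0.001], [-0.127, 0.992, -0.0], [-0.001, -0.0, -1.0]]
wrist_force: [-0.3, -0.1, -0.1]
grip_width: 0.0005
grasp_force: 0.0
```

{"name": "drive_tool", "arguments": {
  "moves": [
    [0, 0, 2, 0],
    [0, 0, 2, 0],
    [0, 0, 2, 0],
    [0, 0, 2, 0],
    [0, 0, 2, 0],
    [0, 0, 0, 0]
  ]
}}

```text
clock: 32.7
position: [0.5927, -0.0549, 0.1008]
tcp_rot: [[-0.992, -0.127, 0.008], [-0.127, 0.992, -0.001], [-0.008, -0.002, -1.0]]
wrist_force: [4.0, 1.4, 4.4]
grip_width: 0.0006
grasp_force: 2.4
```

{"name": "drive_tool", "arguments": {
  "moves": [
    [0, 0, 1.5, 0],
    [0, 0, 1.5, 0],
    [0, 0, 1, 0],
    [0, 0, 0, 0]
  ]
}}

```text
clock: 33.1
position: [0.5922, -0.0551, 0.0975]
tcp_rot: [[-0.992, -0.127, 0.007], [-0.127, 0.992, -0.001], [-0.007, -0.002, -1.0]]
wrist_force: [2.3, 0.1, 10.8]
grip_width: 0.0006
grasp_force: 5.0
```

The knob top is at 0.0975, which is the 1.95 hard stop. I'll retreat and do a last numeric check.

{"name": "drive_tool", "arguments": {
  "moves": [
    [0, 0, -20, 0],
    [0, 0, -45, 0],
    [0, 0, -45, 0],
    [40, 0, -30, 0],
    [45, 0, 0, 0],
    [40, 0, 0, 0],
    [0, 0, 0, 0],
    [0, 0, 0, 0],
    [0, 0, 0, 0]
  ]
}}

```text
clock: 34.0
position: [0.4657, -0.0707, 0.2343]
tcp_rot: [[-0.992, -0.127, -0.0], [-0.127, 0.992, 0.0], [0.0, 0.0, -1.0]]
wrist_force: [-0.1, 0.0, -0.3]
grip_width: 0.0006
grasp_force: 0.0
```

```bash
python3 - <<'E'
from h import *
w=optics.camera('wrist')
t=.126;ex=np.array([np.cos(t),np.sin(t)]);ey=np.array([-np.sin(t),np.cos(t)]);F=np.array([.5182,.0105])
J=lambda P:np.round([((p[:2]-F)@ex*1000,(p[:2]-F)@ey*1000) for p in P],1).tolist()
g=[b for b in regions_of('bar',w) if w['pixels'][b['region']].std(1).mean()<20]
for b in g[:2]:
    m=(b['region']&(w['pixels'].min(2)>150)).astype(np.uint8)
    c=max(cv2.findContours(m,0,1)[0],key=cv2.contourArea);q=cv2.boxPoints(cv2.minAreaRect(c));print(round(b['score'],2),J(onz(w,q,.068)))
print(r.observe()['wrist_force'])
r.close_job()
E
```

```text
Traceback (most recent call last):
ValueError: max() iterable argument is empty
```

```bash
python3 -c "
from h import *
print(r.close_job())"
```

```text
the job is handed in; nothing more can be done
None
```

The job is handed in at about 34 s. The bar was gauged flush against the fence and the stop's screw, held for over 1.5 s at roughly 5 to 9 N on the stop (wrist force less estimated friction), then released with the leaf swung back to its upper hard stop; my last numeric check of the bar failed to run, so its final position rests on the picture taken just before the last press on the knob, and the bar may have been lifted very slightly for a moment while sliding.

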